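# Return the check weights to their block

## Task

The parcel scale has just been checked. Take the four brass check weights off its pan and put them back in their wooden block so that they line up by size, each one upright and fully down in the bore made for it. Don't let a weight fall over, and leave the hand scanner and the mug where they are.

Things in the scene. Friction and masses are not known exactly. Their poses are not given: they have to be found in the camera images.
- weight_50: The smallest of four brass knob check weights: a round 17 mm wide, 23 mm high body with a round knob 11 mm wide on a short neck above it (knob flank 28 to 34 mm up), 36 mm high overall, about 50 g. Loose, standing upright at the start on the pan of the parcel scale (pan top 45 mm above the bench). Origin at the centre of its underside, z up its axis.
- weight_100: The second smallest of four brass knob check weights: a round 23 mm wide, 26 mm high body with a round knob 14 mm wide on a short neck above it (knob flank 31 to 42 mm up), 44 mm high overall, about 100 g. Loose, standing upright at the start on the pan of the parcel scale (pan top 45 mm above the bench). Origin at the centre of its underside, z up its axis.
- weight_200: The second largest of four brass knob check weights: a round 30 mm wide, 33 mm high body with a round knob 17 mm wide on a short neck above it (knob flank 38 to 54 mm up), 56 mm high overall, about 200 g. Loose, standing upright at the start on the pan of the parcel scale (pan top 45 mm above the bench). Origin at the centre of its underside, z up its axis.
- weight_500: The largest of four brass knob check weights: a round 40 mm wide, 46 mm high body with a round knob 22 mm wide on a short neck above it (knob flank 51 to 72 mm up), 74 mm high overall, about 500 g. Loose, standing upright at the start on the pan of the parcel scale (pan top 45 mm above the bench). Origin at the centre of its underside, z up its axis.
- seat_50: Black collar round the mouth of the smallest of four bores, in a row by size, in a fixed wooden block (82 x 222 mm, 34 mm high, at any angle). Bore for the 17 mm weight: 23 mm wide, mouth tapered out to 33 mm over the top 8 mm, flat floor 16 mm below the block's top. Origin on the bore's axis at the block's top; z up, y along the row to the larger bores.
- seat_100: Black collar round the mouth of the second smallest of four bores, in a row by size, in a fixed wooden block (82 x 222 mm, 34 mm high, at any angle). Bore for the 23 mm weight: 29 mm wide, mouth tapered out to 39 mm over the top 8 mm, flat floor 16 mm below the block's top. Origin on the bore's axis at the block's top; z up, y along the row to the larger bores.
- seat_200: Black collar round the mouth of the second largest of four bores, in a row by size, in a fixed wooden block (82 x 222 mm, 34 mm high, at any angle). Bore for the 30 mm weight: 36 mm wide, mouth tapered out to 46 mm over the top 8 mm, flat floor 16 mm below the block's top. Origin on the bore's axis at the block's top; z up, y along the row to the larger bores.
- seat_500: Black collar round the mouth of the largest of four bores, in a row by size, in a fixed wooden block (82 x 222 mm, 34 mm high, at any angle). Bore for the 40 mm weight: 46 mm wide, mouth tapered out to 56 mm over the top 8 mm, flat floor 16 mm below the block's top. Origin on the bore's axis at the block's top; z up, y along the row to the larger bores.
- scanner: Dark grey hand-held bar-code scanner, 66 x 172 x 46 mm, lying loose on the bench beside the work; origin at the centre of its underside. A bystander.
- mug: Dark teal mug, 85 mm wide and 91 mm high with a handle, standing loose on the bench beside the work; origin at the centre of its underside. A bystander.
Mind the look-alikes: they are no part of the job. Leave any blue or white look-alike of the weight_500 alone.

How it is judged:
By the outcome, as a careful person would: the job done as asked, in the order asked, and still so for the second after the job is handed in, with the robot touching nothing.
It also fails if it takes over 102 s, if anything falls off the work surface, if the arm or the gripper's body presses on something with over 40 N, if the wrist force passes 120 N, or if a joint passes its speed limit or range.

## Robot

A 7-joint arm with a two-finger parallel gripper is mounted at the origin on a cart in front of the work surface, level with it; the furniture and walls round the work are solid. World frame = base frame: x ahead of the robot, y to its left, z up, the work surface at z = 0. Lengths are in m, angles in degrees, forces in N, time in s.
With the tool pointing down it reaches from about 0.425 to 0.875 m from the base axis. Payload 4.7 kg.
Tool frame: the origin (TCP) lies at the very end of the fingers, on their centre line; the grasp point (between the pads) lies 19 mm behind it; z points along the fingers, y is the line along which they close (so a half turn about z gives the same grasp; the last joint's range is limited). The gripper opens to 87 mm and grips with 3 to 60 N. Pads are 19 mm wide; open, the fingers measure 117 mm over their backs; the gripper's body (75 mm by 190 mm) begins 51 mm behind the grasp point.
Start: joints at [65.724, 18.392, -4.016, 83.108, 1.295, 78.541, -3.26], TCP at [0.276, -0.589, 0.223] pointing down, gripper open.
Joint ranges: [-163.93, 163.93], [-17.29, 119.83], [-79.2, 71.16], [3.27, 140.29], [-89.18, 269.18], [5.43, 117.66], [-154.24, 154.24]. Speed limits (degrees/s): [147.25, 147.25, 180, 180, 180, 180, 180].

## Interface

Orientations are given as [roll, pitch, yaw] about the fixed x, y, z axes, in that order (R = Rz(yaw) Ry(pitch) Rx(roll)).
In Python, from cell import get_obs, eyes, env gives the robot as it stands.
- The arm moves only by the tool servo_tool, never from a script. Its argument "series" is a list that holds one entry, the list of rows, each a list of 7 numbers: the shift along the tool's x, y, z in units of 300 mm (1.0 is 300 mm), then the turn, a rotation vector about the tool's x, y, z in units of pi rad (1.0 is pi rad), then the opening, from 0 (shut) to 1 (fully open). In form: [[[tx, ty, tz, wx, wy, wz, gripper], ...]]. A call has 1 to 12 rows; each row is the pose to reach, as a shift and turn from the pose commanded when the call began, along the tool's axes at that moment, turning the shorter way round; what a row does not reach only later rows make up. A row lasts 1/12 s, in which the tool goes at most 41.7 mm and 7.16 degrees, less where a joint would pass 70% of its speed; a pose out of reach is approached as far as the arm can. A call with a number of a shift or a turn outside -1 to 1 is refused whole. A call with a gripper value outside its range is refused whole. The fingers move at their own pace and stop on an object; "grip_force" is the grip in N (left out, the last holds). Time passes only in rows, so rows that repeat a pose let the fingers close. It gives the time, the measured TCP pose, the force, the opening and the grip force at its end, in the units of the state.
- get_obs(): the state, without advancing time (a new reading comes with each control period).
- eyes.read_camera(name): name is "side" or "top"; returns a dict with "frame" (384x512x3 uint8, red, green, blue), "depth" (384x512 float32, m along the optical axis (not along the pixel's ray), 0 where there is no reading), "fx", "fy", "cx", "cy" (pixels), "distortion" ([k1, k2, p1, p2, k3] as OpenCV has them; the pictures are not rectified), "origin" and "rotation" of the camera in the world. Camera axes: x right, y down, z forward; pixel columns grow to the right and rows downward; lengths in m; the calibration is good to about 2 mm. A picture is of the moment at which its call begins.
- env.sign_off(): hands the job in; it is judged then, once.
The state is a dict: "time_s": time; "qpos": joint angles; "joint_velocities": joint speeds; "effort": joint torques, N m; "tool_pos": TCP position; "tool_rot": TCP orientation; "force": force on the tool from outside, world axes, zero at the start; "wrist_torque": the same for the moment, N m; "grip_width": finger opening in m; "grasp_force": force on a finger pad.
Only numpy, scipy, OpenCV 4.12 (cv2) and the standard library are available. Lean on these libraries where they do the work, as an engineer would, in place of code of your own. Each camera call takes 0.05 s, during which the arm holds its last target. There are 200 camera calls.

## Working session

There is one attempt and no reset: what is moved stays moved. The work goes in short steps, Python scripts to look and compute and a tool call to move; the robot and the scene stay as the last step left them, time stands still between calls to the robot, and variables do not carry over. Pictures are saved under pics/ and viewed, at most 14 in all, crops included, and the job is handed in when it is done.

Besides the shell and the picture viewer there is one more tool, called by a JSON object that holds its "op" and its "data". servo_tool: Moves the arm, as the interface text tells. Shifts and turns lie within -1 to 1; 1 stands for 300 mm of shift or pi rad of turn. Its arguments: {"type":"object","properties":{"series":{"type":"array"},"grip_force":{"type":"number"}},"required":["series"]}

```bash
mkdir -p pics; ls
python3 - <<'E'
from cell import get_obs, eyes, env
import cv2,numpy as np,pickle
o=get_obs();print(o)
for n in("side","top"):
    d=eyes.read_camera(n);pickle.dump(d,open(n+'.pkl','wb'))
    cv2.imwrite(f'pics/{n}0.png',d['frame'][:,:,::-1])
    print(n,d['fx'],d['fy'],d['cx'],d['cy'],d['distortion'],d['origin'],d['rotation'])
E
```

```text
pics
{'time_s': 0.0, 'qpos': array([65.72375952, 18.43801731, -4.01552912, 83.17647538,  1.29273832,
       78.54102241, -3.25925609]), 'joint_velocities': array([ 0.09708156, -0.0122472 , -0.08405169,  0.11002336,  0.03057457,
        0.01229   ,  0.00784195]), 'effort': array([ 1.48043564e-04, -4.91282880e+01, -4.03704699e-01, -3.12534606e+01,
       -6.39087427e-02,  4.35312814e-02,  2.01410489e-04]), 'tool_pos': array([ 0.27529112, -0.58819636,  0.22145954]), 'tool_rot': array([-1.79889605e+02,  3.66090172e-03,  2.50863186e+01]), 'force': array([ 0.12460267, -0.6244411 ,  0.03512762]), 'wrist_torque': array([ 0.02770793, -0.02080861,  0.03789253]), 'grasp_force': 0.0, 'grip_width': 0.08673774496968671}
side 407.2737249648081 407.2737249648081 254.01197063406545 192.3163774050275 [0.0248846 0.        0.        0.        0.       ] [ 0.56204822 -0.70341966  0.64944991] [-120.77534261   -1.47560432    2.75529641]
top 447.0166938054027 447.0166938054027 257.0475290052986 190.25209971288018 [0.01075184 0.         0.         0.         0.        ] [0.30949102 0.291802   1.26533787] [-168.1281843     0.3216827   -90.03747914]
```

View pics/side0.png

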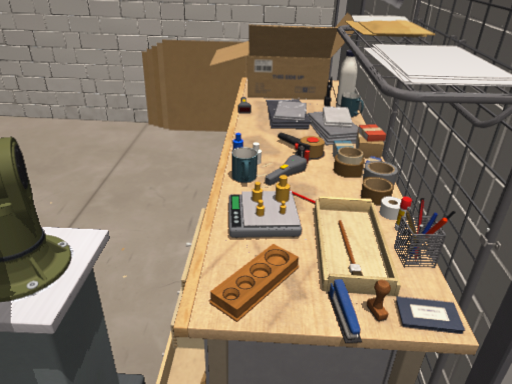

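View pics/top0.png

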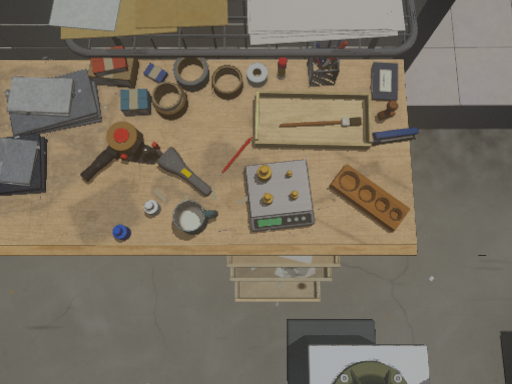

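```bash
cat > h.py <<'E'
import cv2,numpy as np,pickle
from scipy.spatial.transform import Rotation as R
def K(d): return np.array([[d['fx'],0,d['cx']],[0,d['fy'],d['cy']],[0,0,1.]])
def rot(d): return R.from_euler('xyz',d['rotation'],degrees=True).as_matrix()
def ray(d,uv):
    n=cv2.undistortPoints(np.float64(uv).reshape(-1,1,2),K(d),np.float64(d['distortion']))[:,0]
    return np.c_[n,np.ones(len(n))]@rot(d).T
def plane(d,uv,z):
    r=ray(d,uv);o=np.array(d['origin']);return o+r*((z-o[2])/r[:,2])[:,None]
def cloud(d):
    h,w=d['depth'].shape;v,u=np.mgrid[:h,:w]
    return (np.array(d['origin'])+ray(d,np.c_[u.ravel(),v.ravel()])*d['depth'].reshape(-1,1)).reshape(h,w,3)
def proj(d,P):
    Rm=rot(d).T;return cv2.projectPoints(np.float64(P).reshape(-1,1,3),cv2.Rodrigues(Rm)[0],-Rm@np.array(d['origin']),K(d),np.float64(d['distortion']))[0][:,0]
E
python3 - <<'E'
from h import *
S=pickle.load(open('side.pkl','rb'));T=pickle.load(open('top.pkl','rb'))
cs=[]
for n,d,b,c in(('side',S,(225,170,310,240),(205,240,305,325)),('top',T,(240,155,320,235),(325,160,415,235))):
    im=d['frame'][:,:,::-1];A=cloud(d)
    for k in(b,c):
        cs.append(cv2.resize(im[k[1]:k[3],k[0]:k[2]],(400,300),interpolation=cv2.INTER_CUBIC))
    hsv=cv2.cvtColor(d['frame'],cv2.COLOR_RGB2HSV)
    m=np.zeros(hsv.shape[:2],np.uint8);x0,y0,x1,y1=b
    mm=(hsv[...,1]>130)&(hsv[...,0]>10)&(hsv[...,0]<32)&(A[...,2]>0.05);m[y0:y1,x0:x1]=mm[y0:y1,x0:x1]
    N,l,st,ce=cv2.connectedComponentsWithStats(m)
    for i in range(1,N):
        if st[i,4]<8: continue
        P=A[l==i];print(n,'w',st[i],ce[i].round(1),'zmax',P[:,2].max().round(3),np.median(P,0).round(3))
    x0,y0,x1,y1=c
    P=A[y0:y1,x0:x1];print(n,'blocktop z',np.median(P[...,2][(P[...,2]>.02)]).round(4))
    g=(hsv[...,2]<75).astype(np.uint8);m=np.zeros_like(g);m[y0:y1,x0:x1]=g[y0:y1,x0:x1]
    N,l,st,ce=cv2.connectedComponentsWithStats(m)
    for i in range(1,N):
        if st[i,4]>8: print(n,'dark',st[i],ce[i].round(1),plane(d,ce[i],.034).round(3))
cv2.imwrite('pics/c.png',np.vstack([np.hstack(cs[:2]),np.hstack(cs[2:])]))
E
```

```text
side w [276 175  14  39 336] [282.4 191.8] zmax 0.649 [0.608 0.264 0.082]
side w [253 182  11  34 236] [258.2 198.1] zmax 0.649 [0.544 0.256 0.073]
side blocktop z 0.034
side dark [213 295   7  10  16] [216.1 298.9] [[ 0.471 -0.102  0.034]]
side dark [222 301  14  15  70] [229.1 308.4] [[ 0.5   -0.126  0.034]]
top w [258 165  13  14 137] [264.1 171.6] zmax 1.265 [0.604 0.28  0.094]
top w [287 171   5   5  15] [288.9 173. ] zmax 0.085 [0.607 0.211 0.078]
top w [291 191   7   8  37] [293.9 194.1] zmax 0.093 [0.547 0.199 0.078]
top w [263 193  10  10  73] [267.3 197.8] zmax 1.265 [0.536 0.271 0.083]
top blocktop z 0.0328
top dark [331 186  62  45 114] [363.5 209.2] [[0.514 0.002 0.034]]
```

View pics/c.png

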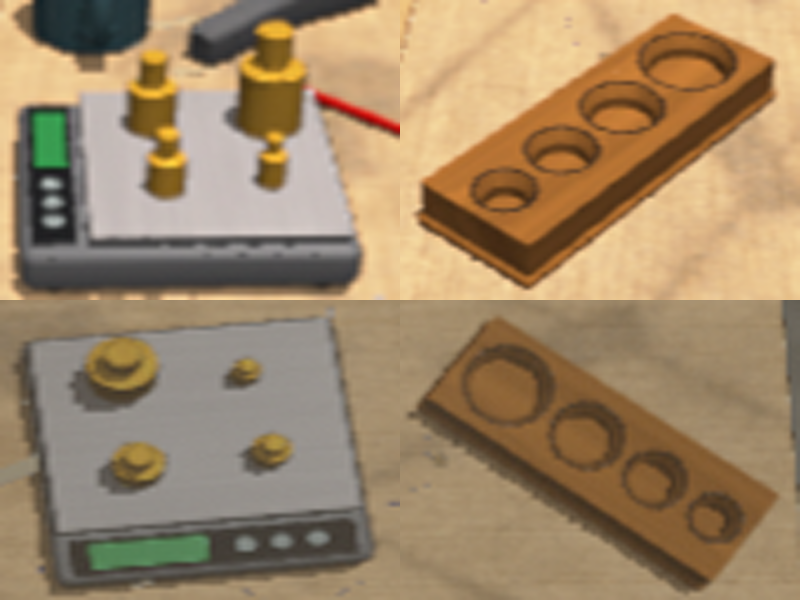

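The crop shows brass weights 500 (top px 264,171), 200 (267,198), 100 (294,194) and 50 (289,173) on the pan. The bores in the block run by size, 500 at (349,181) to 50 at (396,214). The possible look-alikes are the blue (121,232) and white (151,207) bottle-like weights by the mug, so I'll leave those alone.

Run:
```python
from h import *
S=pickle.load(open('side.pkl','rb'));T=pickle.load(open('top.pkl','rb'))
H=dict(zip((500,200,100,50),(.119,.101,.089,.081)))
s={500:(283.2,176.8),200:(257.5,183.3),100:(260.7,201.0),50:(283,202.2)}
tc={500:(125,55),200:(138,155),100:(272,141),50:(245,66)}
for k in H:
    t=(240+tc[k][0]/5-.4,155+tc[k][1]/3.75-.4)
    print(k,plane(S,(s[k][0]-.4,s[k][1]-.4),H[k])[0].round(4),plane(T,t,H[k])[0].round(4))
bs={50:(103,190),100:(162,150),200:(222,106),500:(289,60)}
bt={500:(108,84),200:(187,135),100:(255,179),50:(315,217)}
for k in H:
    print('bore',k,plane(S,(205+bs[k][0]/4-.4,240+bs[k][1]/3.53-.4),.034)[0].round(4),plane(T,(325+bt[k][0]/4.444-.4,160+bt[k][1]/4-.4),.034)[0].round(4))
for n,d,c in(('s',S,(205,240,305,325)),('t',T,(325,160,415,235))):
    A=cloud(d)[c[1]:c[3],c[0]:c[2]].reshape(-1,3);P=A[(A[:,2]>.029)&(A[:,2]<.039)]
    print(n,len(P),cv2.minAreaRect((P[:,:2]*1000).astype(np.float32)))
    A=cloud(d).reshape(-1,3);
    P=A[(abs(A[:,2]-.045)<.004)&(abs(A[:,0]-.56)<.12)&(abs(A[:,1]-.24)<.12)];print('pan',P.min(0),P.max(0))
```

```text
500 [0.6073 0.2794 0.119 ] [0.6072 0.2781 0.119 ]
200 [0.5379 0.2686 0.101 ] [0.5388 0.2712 0.101 ]
100 [0.5496 0.197  0.089 ] [0.5513 0.199  0.089 ]
50 [0.6082 0.2091 0.081 ] [0.6087 0.2121 0.081 ]
bore 500 [0.5956 0.0413 0.034 ] [0.5957 0.0392 0.034 ]
bore 200 [ 0.5581 -0.0069  0.034 ] [ 0.5589 -0.009   0.034 ]
bore 100 [ 0.5272 -0.0491  0.034 ] [ 0.5275 -0.0499  0.034 ]
bore 50 [ 0.4989 -0.0848  0.034 ] [ 0.5007 -0.0857  0.034 ]
s 1971 ((551.381591796875, -18.83428955078125), (220.96730041503906, 79.99768829345703), 52.363983154296875)
pan [0.46712671 0.1459189  0.04102932] [0.65498794 0.32603265 0.04892111]
t 1451 ((550.3323364257812, -19.26062774658203), (215.54969787597656, 78.45008850097656), 52.98847961425781)
pan [0.46899122 0.14633823 0.04101102] [0.65429911 0.32964262 0.04899112]
```

{"op": "servo_tool", "data": {"series": [[[0.864,-0.473,0,0,0,-0.152,0.6],[0.864,-0.473,0,0,0,-0.152,0.6],[0.864,-0.473,0,0,0,-0.152,0.6],[0.864,-0.473,0,0,0,-0.152,0.6],[0.864,-0.473,0,0,0,-0.152,0.6],[0.864,-0.473,0,0,0,-0.152,0.6],[0.864,-0.473,0,0,0,-0.152,0.6],[0.864,-0.473,0,0,0,-0.152,0.6],[0.864,-0.473,0,0,0,-0.152,0.6]]], "grip_force": 25}}

```text
time_s: 0.85
tool_pos: [0.4526, -0.3464, 0.2224]
tool_rot: [-180.0, -0.1, 52.9]
force: [-0.8, -0.2, -0.3]
grip_width: 0.0526
grasp_force: 0.0
```

{"op": "servo_tool", "data": {"series": [[[0.98,-0.318,0,0,0,0,0.6],[0.98,-0.318,0,0,0,0,0.6],[0.98,-0.318,0,0,0,0,0.6],[0.98,-0.318,0,0,0,0,0.6],[0.98,-0.318,0,0,0,0,0.6],[0.98,-0.318,0,0,0,0,0.6],[0.98,-0.318,0,0,0,0,0.6],[0.98,-0.318,0,0,0,0,0.6],[0.98,-0.318,0,0,0,0,0.6]]]}}

```text
time_s: 1.6
tool_pos: [0.5546, -0.0542, 0.2224]
tool_rot: [-179.9, -0.1, 52.8]
force: [-0.1, 1.2, 0.5]
grip_width: 0.0523
grasp_force: 0.0
```

{"op": "servo_tool", "data": {"series": [[[0.992,-0.529,0,0,0,0,0.6],[0.992,-0.529,0,0,0,0,0.6],[0.992,-0.529,0,0,0,0,0.6],[0.992,-0.529,0,0,0,0,0.6],[0.992,-0.529,0,0,0,0,0.6],[0.992,-0.529,0,0,0,0,0.6],[0.992,-0.529,0,0,0,0,0.6],[0.992,-0.529,0,0,0,0,0.6],[0.992,-0.529,0,0,0,0,0.6],[0.992,-0.529,0.1,0,0,0,0.6],[0.992,-0.529,0.2,0,0,0,0.6],[0.992,-0.529,0.2,0,0,0,0.6]]]}}

```text
time_s: 2.6
tool_pos: [0.6072, 0.2685, 0.1552]
tool_rot: [-179.8, 0.6, 52.3]
force: [-0.3, -1.5, -2.0]
grip_width: 0.0517
grasp_force: 0.0
```

{"op": "servo_tool", "data": {"series": [[[0,0,0,0,0,0,0.6],[0,0,0,0,0,0,0.6]]]}}

```text
time_s: 2.77
tool_pos: [0.6106, 0.272, 0.1636]
tool_rot: [179.9, -0.0, 52.3]
force: [-0.7, 1.3, 0.9]
grip_width: 0.0523
grasp_force: 0.0
```

```bash
cat >> h.py <<'E'
def goto(o,x,y,z):
    M=R.from_euler('xyz',o['tool_rot'],degrees=True)
    return (M.inv().apply(np.array([x,y,z])-o['tool_pos'])/.3).round(3)
def snap(fn,bs,bt):
    from cell import eyes
    out=[]
    for n,b in(('side',bs),('top',bt)):
        d=eyes.read_camera(n);pickle.dump(d,open(n+'.pkl','wb'))
        out.append(cv2.resize(d['frame'][b[1]:b[3],b[0]:b[2],::-1],(400,400),interpolation=cv2.INTER_CUBIC))
    cv2.imwrite(fn,np.hstack(out))
E
python3 - <<'E'
from h import *
from cell import get_obs
o=get_obs();print(o['tool_pos'],o['tool_rot'],goto(o,.6072,.2788,.093))
snap('pics/a1.png',(220,130,320,230),(230,130,330,230))
E
```

```text
[0.61058974 0.27198466 0.16364978] [ 1.79938420e+02 -2.99697907e-02  5.23070052e+01] [ 0.011 -0.023  0.235]
```

View pics/a1.png

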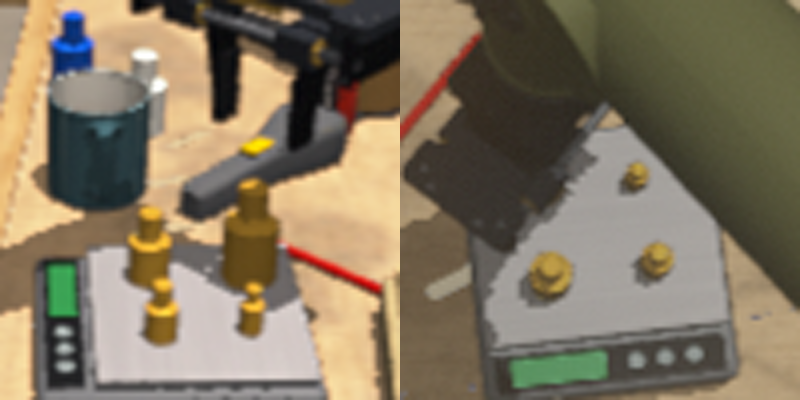

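Side view: both fingers are above the 500 weight, with tips near (275,159) and (295,166). The 500's knob is at (283,177).

{"op": "servo_tool", "data": {"series": [[[0.006,-0.012,0.02,0,0,0,0.6],[0.011,-0.023,0.05,0,0,0,0.6],[0.011,-0.023,0.08,0,0,0,0.6],[0.011,-0.023,0.11,0,0,0,0.6],[0.011,-0.023,0.11,0,0,0,0.6],[0.011,-0.023,0.11,0,0,0,0.6]]]}}

```text
time_s: 3.37
tool_pos: [0.6053, 0.2799, 0.1282]
tool_rot: [-179.9, 0.1, 52.4]
force: [-0.1, 0.6, -1.0]
grip_width: 0.0524
grasp_force: 0.0
```

Run:
```python
from h import *
from cell import get_obs
S=pickle.load(open('side.pkl','rb'))
print(proj(S,[.6106,.272,.1636]))
o=get_obs();print(o['tool_pos'],o['tool_rot'],goto(o,.6072,.2788,.094))
snap('pics/a2.png',(240,130,320,210),(230,130,330,230))
```

```text
[[285.12060042 163.05579321]]
[0.60526482 0.2798728  0.12821691] [-1.79949875e+02  1.16541945e-01  5.24474057e+01] [0.001 0.007 0.114]
```

View pics/a2.png

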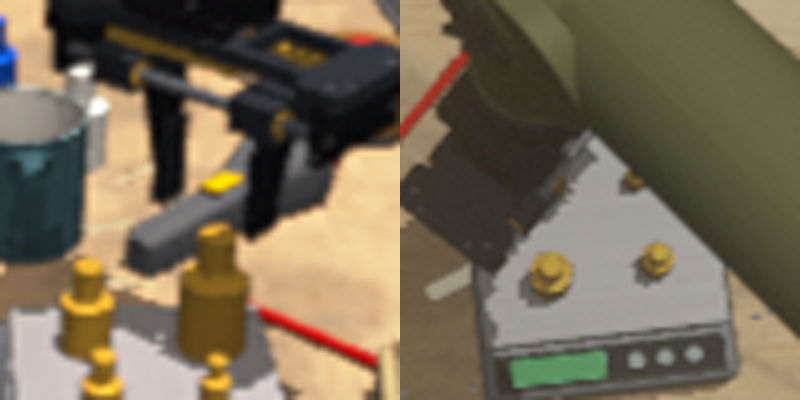

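The projected TCP (285.1,163.1) matches the finger midpoint in the picture, so the calibration holds. Next I'll descend and close.

{"op": "servo_tool", "data": {"series": [[[0.001,0.007,0.04,0,0,0,0.6],[0.001,0.007,0.08,0,0,0,0.6],[0.001,0.007,0.114,0,0,0,0.6],[0.001,0.007,0.114,0,0,0,0.6],[0.001,0.007,0.114,0,0,0,0.6],[0.001,0.007,0.114,0,0,0,0.3],[0.001,0.007,0.114,0,0,0,0.1],[0.001,0.007,0.114,0,0,0,0],[0.001,0.007,0.114,0,0,0,0],[0.001,0.007,0.114,0,0,0,0],[0.001,0.007,0.114,0,0,0,0]]], "grip_force": 30}}

```text
time_s: 4.38
tool_pos: [0.6083, 0.2791, 0.0957]
tool_rot: [179.9, -0.0, 52.4]
force: [-0.2, 0.7, -1.7]
grip_width: 0.0208
grasp_force: 30.0
```

{"op": "servo_tool", "data": {"series": [[[0,0,-0.04,0,0,0,0],[0,0,-0.12,0,0,0,0],[-0.02,0.015,-0.2,0,0,0,0],[-0.08,0.055,-0.25,0,0,0,0],[-0.16,0.11,-0.25,0,0,0,0],[-0.25,0.172,-0.25,0,0,0,0],[-0.34,0.234,-0.25,0,0,0,0],[-0.43,0.296,-0.25,0,0,0,0],[-0.52,0.358,-0.25,0,0,0,0],[-0.6,0.413,-0.25,0,0,0,0],[-0.64,0.441,-0.25,0,0,0,0],[-0.656,0.452,-0.25,0,0,0,0]]]}}

```text
time_s: 5.38
tool_pos: [0.5946, 0.0359, 0.17]
tool_rot: [180.0, 0.2, 52.1]
force: [-0.1, -0.4, -4.7]
grip_width: 0.0212
grasp_force: 30.0
```

{"op": "servo_tool", "data": {"series": [[[0,0,0.05,0,0,0,0],[0,0,0.1,0,0,0,0],[0,0,0.1,0,0,0,0],[0,0,0.1,0,0,0,0]]]}}

```text
time_s: 5.72
tool_pos: [0.5941, 0.0421, 0.1396]
tool_rot: [-179.8, 0.1, 52.6]
force: [-0.2, -0.1, -5.2]
grip_width: 0.0211
grasp_force: 30.0
```

Run:
```python
from h import *
from cell import get_obs
o=get_obs();print(o['tool_pos'],o['tool_rot'],o['grip_width'],goto(o,.5957,.0402,.0705))
snap('pics/a3.png',(220,200,320,300),(330,150,410,230))
```

```text
[0.59406764 0.04213531 0.13959807] [-1.79844425e+02  5.89246652e-02  5.25574301e+01] 0.021087348536491534 [-0.002  0.009  0.23 ]
```

View pics/a3.png

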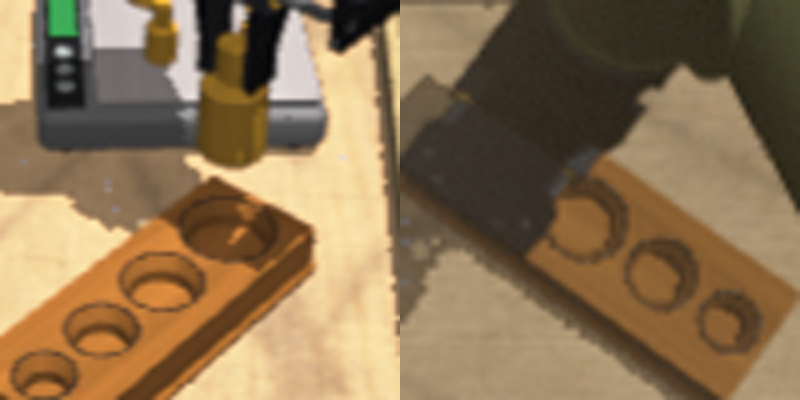

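The 500 weight hangs upright over its bore: bottom at side px (278,239), bore at (277,257).

{"op": "servo_tool", "data": {"series": [[[0,0.006,0.06,0,0,0,0],[0,0.006,0.1,0,0,0,0],[0,0.006,0.13,0,0,0,0],[0,0.006,0.16,0,0,0,0],[0,0.006,0.18,0,0,0,0],[0,0.006,0.2,0,0,0,0],[0,0.006,0.22,0,0,0,0],[0,0.006,0.23,0,0,0,0],[0,0.006,0.23,0,0,0,0],[0,0.006,0.23,0,0,0,0]]]}}

```text
time_s: 6.65
tool_pos: [0.5967, 0.0396, 0.0714]
tool_rot: [180.0, -0.0, 52.4]
force: [0.4, -0.4, -4.6]
grip_width: 0.0213
grasp_force: 30.0
```

{"op": "servo_tool", "data": {"series": [[[0,0,0.004,0,0,0,0],[0,0,0.008,0,0,0,0],[0,0,0.008,0,0,0,0],[0,0,0.008,0,0,0,0.35],[0,0,0.008,0,0,0,0.45],[0,0,0.008,0,0,0,0.5],[0,0,0.008,0,0,0,0.5],[0,0,-0.05,0,0,0,0.5],[0,0,-0.15,0,0,0,0.5],[0,0,-0.25,0,0,0,0.5],[0,0,-0.3,0,0,0,0.5],[0,0,-0.3,0,0,0,0.5]]]}}

```text
time_s: 7.65
tool_pos: [0.5996, 0.0402, 0.1664]
tool_rot: [179.6, -0.3, 52.5]
force: [0.7, 0.6, 0.6]
grip_width: 0.0436
grasp_force: 0.0
```

Run:
```python
from h import *
from cell import get_obs
o=get_obs();print(o['tool_pos'],o['tool_rot'],o['grip_width'],goto(o,.5384,.270,.17))
```

```text
[0.59962729 0.04024182 0.16638285] [179.60905037  -0.29297772  52.45000553] 0.043598282543093635 [ 0.483 -0.628 -0.014]
```

{"op": "servo_tool", "data": {"series": [[[0.488,-0.622,0,0,0,0,0.5],[0.488,-0.622,0,0,0,0,0.5],[0.488,-0.622,0,0,0,0,0.5],[0.488,-0.622,0,0,0,0,0.5],[0.488,-0.622,0,0,0,0,0.5],[0.488,-0.622,0,0,0,0,0.5],[0.488,-0.622,0.05,0,0,0,0.5],[0.488,-0.622,0.1,0,0,0,0.5],[0.488,-0.622,0.15,0,0,0,0.5],[0.488,-0.622,0.15,0,0,0,0.5],[0.488,-0.622,0.15,0,0,0,0.5],[0.488,-0.622,0.15,0,0,0,0.5]]]}}

```text
time_s: 8.65
tool_pos: [0.5383, 0.2695, 0.1168]
tool_rot: [180.0, -0.0, 52.4]
force: [0.6, -0.2, 1.1]
grip_width: 0.0437
grasp_force: 0.0
```

Run:
```python
from h import *
from cell import get_obs
o=get_obs();print(o['tool_pos'],o['tool_rot'],o['grip_width'],goto(o,.5384,.270,.082))
snap('pics/a4.png',(215,130,315,230),(210,130,330,250))
```

```text
[0.53827719 0.26947614 0.11679358] [ 1.79991200e+02 -3.13084317e-02  5.24297587e+01] 0.04365471736538086 [ 0.002 -0.001  0.116]
```

View pics/a4.png

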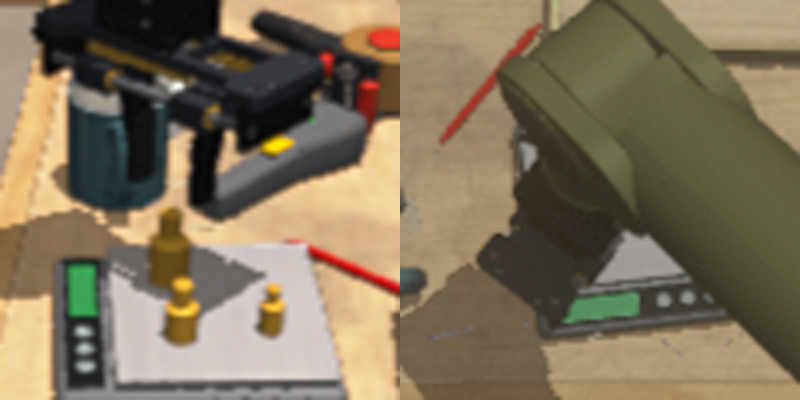

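The fingers (side px 250,174 and 265,181) are centred over the 200's knob (257,184), and the mug is clear behind.

{"op": "servo_tool", "data": {"series": [[[0.002,0,0.04,0,0,0,0.5],[0.002,0,0.08,0,0,0,0.5],[0.002,0,0.114,0,0,0,0.5],[0.002,0,0.114,0,0,0,0.5],[0.002,0,0.114,0,0,0,0.5],[0.002,0,0.114,0,0,0,0.2],[0.002,0,0.114,0,0,0,0.1],[0.002,0,0.114,0,0,0,0],[0.002,0,0.114,0,0,0,0],[0.002,0,0.114,0,0,0,0]]], "grip_force": 20}}

```text
time_s: 9.58
tool_pos: [0.5385, 0.2699, 0.0825]
tool_rot: [180.0, -0.0, 52.4]
force: [0.6, 0.5, 0.4]
grip_width: 0.0179
grasp_force: 0.6
```

Run:
```python
from h import *
from cell import get_obs
o=get_obs();print(o['tool_pos'],o['tool_rot'],o['grip_width'],goto(o,.5587,-.0082,.16))
```

```text
[0.53852064 0.26993144 0.08245545] [ 1.79975361e+02 -2.20769447e-02  5.24460137e+01] 0.017883712417470495 [-0.694  0.619 -0.258]
```

{"op": "servo_tool", "data": {"series": [[[0,0,0,0,0,0,0],[0,0,0,0,0,0,0],[0,0,-0.06,0,0,0,0],[0,0,-0.15,0,0,0,0],[-0.01,0.01,-0.23,0,0,0,0],[-0.06,0.053,-0.258,0,0,0,0],[-0.14,0.125,-0.258,0,0,0,0],[-0.23,0.205,-0.258,0,0,0,0],[-0.32,0.285,-0.258,0,0,0,0],[-0.41,0.366,-0.258,0,0,0,0],[-0.5,0.446,-0.258,0,0,0,0],[-0.58,0.517,-0.258,0,0,0,0]]]}}

```text
time_s: 10.58
tool_pos: [0.5546, 0.0346, 0.1591]
tool_rot: [-180.0, 0.1, 52.4]
force: [0.6, -0.6, -2.5]
grip_width: 0.0161
grasp_force: 20.0
```

Run:
```python
from h import *
from cell import get_obs
o=get_obs();print(o['tool_pos'],o['tool_rot'],o['grip_width'],o['joint_velocities'])
```

```text
[0.55461922 0.03463756 0.15908032] [-1.79990410e+02  7.14703102e-02  5.23799408e+01] 0.016061496945730957 [28.23697806 -2.81252635 12.89285146  1.14326966 -4.67052297 -1.03771018
 41.94017043]
```

{"op": "servo_tool", "data": {"series": [[[-0.06,0.054,0,0,0,0,0],[-0.1,0.09,0,0,0,0,0],[-0.114,0.102,0.05,0,0,0,0],[-0.114,0.102,0.1,0,0,0,0],[-0.114,0.102,0.15,0,0,0,0],[-0.114,0.102,0.15,0,0,0,0],[-0.114,0.102,0.15,0,0,0,0]]]}}

```text
time_s: 11.17
tool_pos: [0.5576, -0.0082, 0.1136]
tool_rot: [-179.9, 0.1, 52.5]
force: [-0.3, -0.2, -2.7]
grip_width: 0.0162
grasp_force: 20.0
```

Run:
```python
from h import *
from cell import get_obs
o=get_obs();print(o['tool_pos'],o['tool_rot'],o['grip_width'],goto(o,.5587,-.0082,.057))
snap('pics/a5.png',(220,200,320,300),(330,150,410,230))
```

```text
[ 0.55757888 -0.0082296   0.11362   ] [-1.79865177e+02  7.38546439e-02  5.24619282e+01] 0.016213244425187887 [0.003 0.003 0.189]
```

View pics/a5.png

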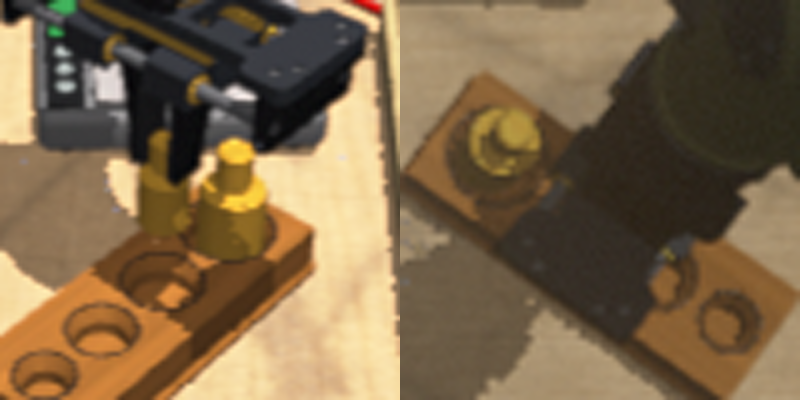

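The 500 stands upright in its bore, and the 200 hangs above its own bore (side px 260,270).

{"op": "servo_tool", "data": {"series": [[[0.003,0.003,0.05,0,0,0,0],[0.003,0.003,0.09,0,0,0,0],[0.003,0.003,0.12,0,0,0,0],[0.003,0.003,0.14,0,0,0,0],[0.003,0.003,0.16,0,0,0,0],[0.003,0.003,0.18,0,0,0,0],[0.003,0.003,0.19,0,0,0,0],[0.003,0.003,0.19,0,0,0,0],[0.003,0.003,0.19,0,0,0,0]]]}}

```text
time_s: 12.02
tool_pos: [0.56, -0.0082, 0.0576]
tool_rot: [180.0, -0.0, 52.4]
force: [0.7, 0.4, -1.8]
grip_width: 0.0161
grasp_force: 20.0
```

{"op": "servo_tool", "data": {"series": [[[0,0,0.003,0,0,0,0],[0,0,0.006,0,0,0,0],[0,0,0.006,0,0,0,0],[0,0,0.006,0,0,0,0.3],[0,0,0.006,0,0,0,0.4],[0,0,0.006,0,0,0,0.45],[0,0,0.006,0,0,0,0.45],[0,0,-0.05,0,0,0,0.45],[0,0,-0.15,0,0,0,0.45],[0,0,-0.25,0,0,0,0.45],[0,0,-0.35,0,0,0,0.45],[0,0,-0.35,0,0,0,0.45]]]}}

```text
time_s: 13.02
tool_pos: [0.5639, -0.0078, 0.1692]
tool_rot: [179.5, -0.3, 52.5]
force: [0.8, 0.8, -0.0]
grip_width: 0.039
grasp_force: 0.0
```

Run:
```python
from h import *
from cell import get_obs
o=get_obs();print(o['tool_pos'],o['tool_rot'],o['grip_width'],goto(o,.5505,.198,.15))
```

```text
[ 0.56393207 -0.00783071  0.16924072] [179.46034879  -0.32707138  52.45191701] 0.03899389261744596 [ 0.516 -0.454  0.063]
```

{"op": "servo_tool", "data": {"series": [[[0.524,-0.445,0,0,0,0,0.45],[0.524,-0.445,0,0,0,0,0.45],[0.524,-0.445,0,0,0,0,0.45],[0.524,-0.445,0,0,0,0,0.45],[0.524,-0.445,0,0,0,0,0.45],[0.524,-0.445,0.05,0,0,0,0.45],[0.524,-0.445,0.1,0,0,0,0.45],[0.524,-0.445,0.15,0,0,0,0.45],[0.524,-0.445,0.15,0,0,0,0.45],[0.524,-0.445,0.15,0,0,0,0.45],[0.524,-0.445,0.15,0,0,0,0.45]]]}}

```text
time_s: 13.93
tool_pos: [0.5504, 0.1979, 0.1183]
tool_rot: [180.0, -0.0, 52.4]
force: [-0.9, 0.3, 0.3]
grip_width: 0.0392
grasp_force: 0.0
```

Run:
```python
from h import *
from cell import get_obs
o=get_obs();print(o['tool_pos'],o['tool_rot'],o['grip_width'],goto(o,.5505,.198,.074))
snap('pics/a6.png',(215,150,315,250),(210,130,330,250))
S=pickle.load(open('side.pkl','rb'));print(proj(S,o['tool_pos']),proj(S,[.5505,.198,.089]))
```

```text
[0.55036446 0.19788047 0.11825662] [ 1.79970801e+02 -4.81890551e-02  5.24276264e+01] 0.03919388451275947 [0.    0.    0.148]
[[261.00680391 190.76467473]] [[260.67255888 200.41021115]]
```

View pics/a6.png

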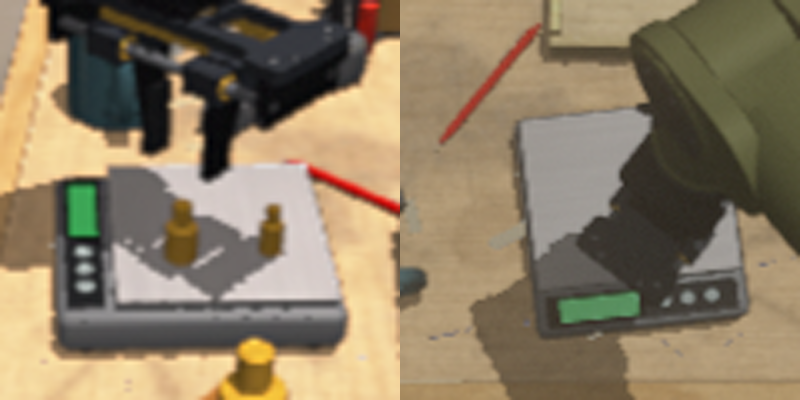

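The 100 and 50 are still upright, with the 100's knob at side px (260,201) midway between the fingertips (253,187) and (269,194).

{"op": "servo_tool", "data": {"series": [[[0,0,0.05,0,0,0,0.45],[0,0,0.1,0,0,0,0.45],[0,0,0.145,0,0,0,0.45],[0,0,0.145,0,0,0,0.45],[0,0,0.145,0,0,0,0.3],[0,0,0.145,0,0,0,0.15],[0,0,0.145,0,0,0,0.05],[0,0,0.145,0,0,0,0],[0,0,0.145,0,0,0,0],[0,0,0.145,0,0,0,0],[0,0,0.145,0,0,0,0],[0,0,0.145,0,0,0,0]]], "grip_force": 15}}

```text
time_s: 15.03
tool_pos: [0.5505, 0.1978, 0.0747]
tool_rot: [179.9, -0.1, 52.4]
force: [1.2, -1.1, 2.6]
grip_width: 0.0131
grasp_force: 15.0
```

Run:
```python
from h import *
from cell import get_obs
o=get_obs();print(o['tool_pos'],o['tool_rot'],o['grip_width'],goto(o,.5275,-.0495,.155))
```

```text
[0.55054373 0.19777899 0.07465351] [ 1.79939575e+02 -5.14013583e-02  5.24323292e+01] 0.013077225982837929 [-0.7    0.442 -0.268]
```

{"op": "servo_tool", "data": {"series": [[[0,0,-0.06,0,0,0,0],[0,0,-0.15,0,0,0,0],[-0.02,0.013,-0.23,0,0,0,0],[-0.08,0.05,-0.268,0,0,0,0],[-0.16,0.101,-0.268,0,0,0,0],[-0.25,0.158,-0.268,0,0,0,0],[-0.34,0.215,-0.268,0,0,0,0],[-0.43,0.272,-0.268,0,0,0,0],[-0.52,0.328,-0.268,0,0,0,0],[-0.6,0.379,-0.268,0,0,0,0],[-0.67,0.423,-0.268,0,0,0,0],[-0.7,0.442,-0.268,0,0,0,0]]]}}

```text
time_s: 16.03
tool_pos: [0.5259, -0.054, 0.1538]
tool_rot: [-180.0, 0.1, 52.1]
force: [-0.2, -1.5, -1.4]
grip_width: 0.0129
grasp_force: 15.0
```

{"op": "servo_tool", "data": {"series": [[[0,0,0.05,0,0,0,0],[0,0,0.1,0,0,0,0],[0,0,0.15,0,0,0,0],[0,0,0.15,0,0,0,0],[0,0,0.15,0,0,0,0]]]}}

```text
time_s: 16.45
tool_pos: [0.5262, -0.0484, 0.1087]
tool_rot: [-179.9, 0.0, 52.5]
force: [0.5, 0.2, -1.8]
grip_width: 0.0129
grasp_force: 15.0
```

Run:
```python
from h import *
from cell import get_obs
o=get_obs();print(o['tool_pos'],o['tool_rot'],o['grip_width'],goto(o,.5275,-.0495,.0492))
snap('pics/a7.png',(205,220,305,320),(330,150,410,230))
```

```text
[ 0.5262359  -0.04835876  0.10870461] [-1.79860304e+02  3.04392511e-02  5.25197417e+01] 0.012893965904265803 [-0.     0.006  0.198]
```

View pics/a7.png

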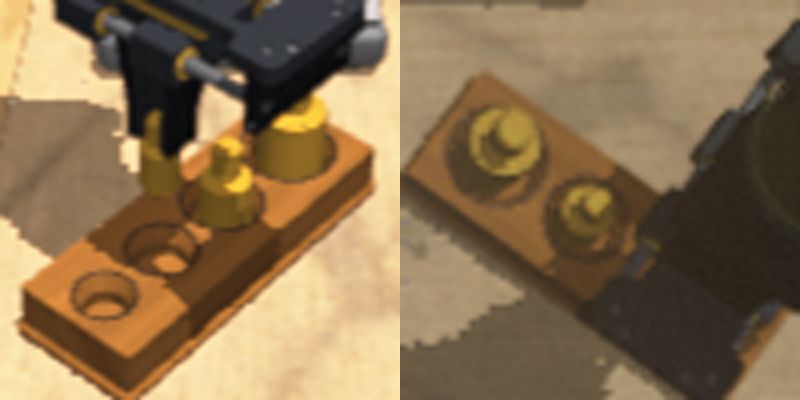

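The 500 and 200 are seated (side px 278,257 and 260,268), and the 100 is over its bore (245,282).

{"op": "servo_tool", "data": {"series": [[[0,0.005,0.05,0,0,0,0],[0,0.005,0.09,0,0,0,0],[0,0.005,0.12,0,0,0,0],[0,0.005,0.14,0,0,0,0],[0,0.005,0.16,0,0,0,0],[0,0.005,0.18,0,0,0,0],[0,0.005,0.197,0,0,0,0],[0,0.005,0.197,0,0,0,0],[0,0.005,0.197,0,0,0,0]]]}}

```text
time_s: 17.3
tool_pos: [0.5281, -0.0504, 0.0502]
tool_rot: [-180.0, 0.0, 52.5]
force: [-0.3, -0.1, 0.1]
grip_width: 0.0128
grasp_force: 15.0
```

{"op": "servo_tool", "data": {"series": [[[0,0,0.003,0,0,0,0],[0,0,0.006,0,0,0,0],[0,0,0.006,0,0,0,0],[0,0,0.006,0,0,0,0.3],[0,0,0.006,0,0,0,0.38],[0,0,0.006,0,0,0,0.4],[0,0,0.006,0,0,0,0.4],[0,0,-0.05,0,0,0,0.4],[0,0,-0.15,0,0,0,0.4],[0,0,-0.25,0,0,0,0.4],[0,0,-0.35,0,0,0,0.4],[0,0,-0.35,0,0,0,0.4]]]}}

```text
time_s: 18.3
tool_pos: [0.5322, -0.0505, 0.1617]
tool_rot: [179.4, -0.3, 52.5]
force: [2.2, 1.0, 0.7]
grip_width: 0.0346
grasp_force: 0.0
```

Run:
```python
from h import *
from cell import get_obs
o=get_obs();o['tool_rot']=[180,0,52.45];print(o['tool_pos'],o['grip_width']);o['tool_pos']=np.array([.5278,-.0502,.153]);print(goto(o,.6085,.2107,.11))
```

```text
[ 0.53223153 -0.05046395  0.16171143] 0.03459874285343334
[ 0.853 -0.317  0.143]
```

{"op": "servo_tool", "data": {"series": [[[0.853,-0.317,0,0,0,0,0.4],[0.853,-0.317,0,0,0,0,0.4],[0.853,-0.317,0,0,0,0,0.4],[0.853,-0.317,0,0,0,0,0.4],[0.853,-0.317,0,0,0,0,0.4],[0.853,-0.317,0,0,0,0,0.4],[0.853,-0.317,0,0,0,0,0.4],[0.853,-0.317,0.05,0,0,0,0.4],[0.853,-0.317,0.1,0,0,0,0.4],[0.853,-0.317,0.143,0,0,0,0.4],[0.853,-0.317,0.143,0,0,0,0.4],[0.853,-0.317,0.143,0,0,0,0.4]]]}}

```text
time_s: 19.3
tool_pos: [0.6083, 0.2095, 0.1114]
tool_rot: [-179.9, 0.1, 52.4]
force: [-0.2, 0.9, 0.4]
grip_width: 0.0351
grasp_force: 0.0
```

{"op": "servo_tool", "data": {"series": [[[0,0,0,0,0,0,0.4],[0,0,0,0,0,0,0.4]]]}}

```text
time_s: 19.47
tool_pos: [0.6095, 0.2102, 0.1136]
tool_rot: [179.9, -0.1, 52.4]
force: [0.1, 0.2, 0.0]
grip_width: 0.0347
grasp_force: 0.0
```

Run:
```python
from h import *
from cell import get_obs
o=get_obs();print(o['tool_pos'],o['tool_rot'],o['grip_width'],goto(o,.6085,.2107,.0708))
snap('pics/a8.png',(215,160,315,260),(330,150,410,230))
S=pickle.load(open('side.pkl','rb'));print(proj(S,o['tool_pos']),proj(S,[.6085,.2107,.081]))
```

```text
[0.6095198  0.21024621 0.11358406] [ 1.79929147e+02 -7.93783589e-02  5.24024973e+01] 0.03473790890437736 [-0.001 -0.004  0.143]
[[283.86814498 190.96171065]] [[282.69765729 201.48649464]]
```

View pics/a8.png

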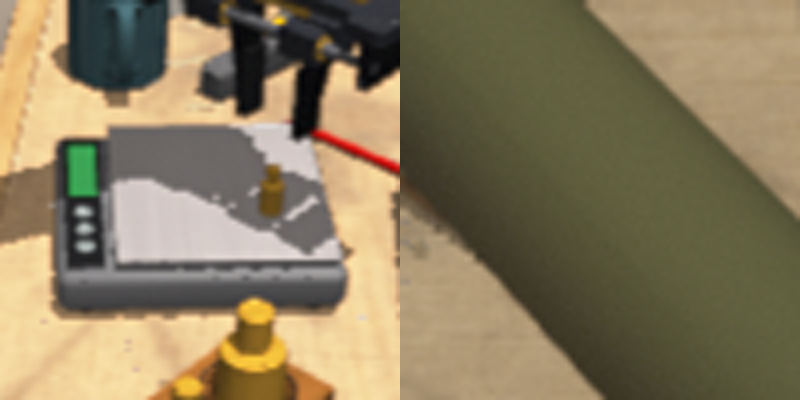

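The 50 is upright with its knob at side px (283,202), which matches the measured position.

{"op": "servo_tool", "data": {"series": [[[-0.001,-0.003,0.05,0,0,0,0.4],[-0.001,-0.003,0.1,0,0,0,0.4],[-0.001,-0.003,0.141,0,0,0,0.4],[-0.001,-0.003,0.141,0,0,0,0.4],[-0.001,-0.003,0.141,0,0,0,0.3],[-0.001,-0.003,0.141,0,0,0,0.15],[-0.001,-0.003,0.141,0,0,0,0.05],[-0.001,-0.003,0.141,0,0,0,0],[-0.001,-0.003,0.141,0,0,0,0],[-0.001,-0.003,0.141,0,0,0,0],[-0.001,-0.003,0.141,0,0,0,0],[-0.001,-0.003,0.141,0,0,0,0]]], "grip_force": 12}}

```text
time_s: 20.57
tool_pos: [0.6084, 0.2107, 0.0707]
tool_rot: [180.0, -0.0, 52.4]
force: [1.0, -0.2, 3.0]
grip_width: 0.0095
grasp_force: 12.0
```

Run:
```python
from h import *
from cell import get_obs
o=get_obs();print(o['tool_pos'],o['tool_rot'],o['grip_width'],goto(o,.4999,-.0853,.15),goto(o,.55,.05,.15))
```

```text
[0.60835247 0.21073217 0.0706719 ] [ 1.79951566e+02 -4.08655566e-02  5.24397961e+01] 0.009478859470778579 [-1.002  0.315 -0.265] [-0.543  0.173 -0.265]
```

{"op": "servo_tool", "data": {"series": [[[0,0,-0.06,0,0,0,0],[0,0,-0.15,0,0,0,0],[-0.03,0.009,-0.23,0,0,0,0],[-0.11,0.035,-0.265,0,0,0,0],[-0.21,0.066,-0.265,0,0,0,0],[-0.31,0.097,-0.265,0,0,0,0],[-0.41,0.129,-0.265,0,0,0,0],[-0.51,0.16,-0.265,0,0,0,0],[-0.61,0.192,-0.265,0,0,0,0],[-0.71,0.223,-0.265,0,0,0,0],[-0.81,0.255,-0.265,0,0,0,0],[-0.91,0.286,-0.265,0,0,0,0]]]}}

```text
time_s: 21.57
tool_pos: [0.5085, -0.0593, 0.1495]
tool_rot: [-180.0, 0.0, 52.5]
force: [-0.1, -0.5, -0.7]
grip_width: 0.0092
grasp_force: 12.0
```

{"op": "servo_tool", "data": {"series": [[[-0.06,0.018,0,0,0,0,0],[-0.092,0.029,0,0,0,0,0],[-0.092,0.029,0.05,0,0,0,0],[-0.092,0.029,0.1,0,0,0,0],[-0.092,0.029,0.15,0,0,0,0],[-0.092,0.029,0.15,0,0,0,0],[-0.092,0.029,0.15,0,0,0,0],[-0.092,0.029,0.15,0,0,0,0]]]}}

```text
time_s: 22.23
tool_pos: [0.5002, -0.0845, 0.1053]
tool_rot: [180.0, -0.0, 52.5]
force: [-0.3, -0.2, 0.2]
grip_width: 0.0093
grasp_force: 12.0
```

Run:
```python
from h import *
from cell import get_obs
o=get_obs();print(o['tool_pos'],o['tool_rot'],o['grip_width'],goto(o,.4999,-.0853,.0452))
snap('pics/a9.png',(205,220,305,320),(330,150,410,230))
```

```text
[ 0.50021576 -0.08449425  0.10531193] [ 1.79969900e+02 -3.96786027e-02  5.25071718e+01] 0.009342358858651 [-0.003  0.001  0.2  ]
```

View pics/a9.png

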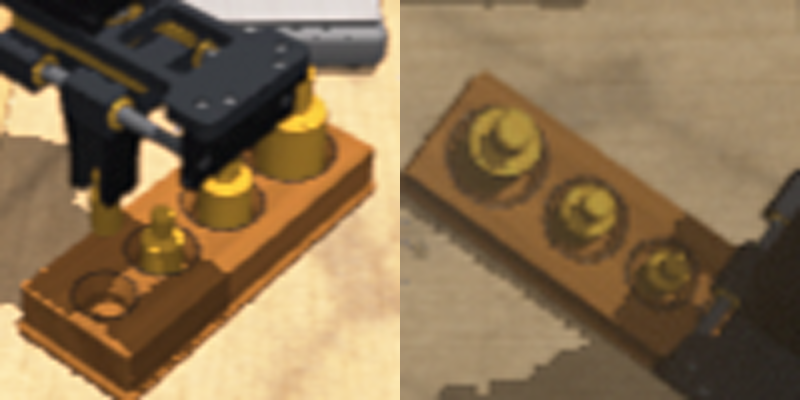

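The 100 is seated, and the 50 (side px 231,273) is above its bore (230,294).

{"op": "servo_tool", "data": {"series": [[[-0.002,0,0.05,0,0,0,0],[-0.002,0,0.09,0,0,0,0],[-0.002,0,0.12,0,0,0,0],[-0.002,0,0.14,0,0,0,0],[-0.002,0,0.16,0,0,0,0],[-0.002,0,0.18,0,0,0,0],[-0.002,0,0.2,0,0,0,0],[-0.002,0,0.2,0,0,0,0],[-0.002,0,0.2,0,0,0,0]]]}}

```text
time_s: 23.08
tool_pos: [0.4992, -0.0857, 0.0445]
tool_rot: [-180.0, 0.0, 52.4]
force: [-0.2, -0.2, 0.0]
grip_width: 0.0093
grasp_force: 12.0
```

{"op": "servo_tool", "data": {"series": [[[0,0,0.002,0,0,0,0],[0,0,0.002,0,0,0,0],[0,0,0.002,0,0,0,0.25],[0,0,0.002,0,0,0,0.35],[0,0,0.002,0,0,0,0.4],[0,0,0.002,0,0,0,0.4],[0,0,-0.05,0,0,0,0.4],[0,0,-0.15,0,0,0,0.4],[0,0,-0.25,0,0,0,0.4],[0,0,-0.35,0,0,0,0.4],[0,0,-0.45,0,0,0,0.4],[0,0,-0.45,0,0,0,0.4]]]}}

```text
time_s: 24.08
tool_pos: [0.503, -0.086, 0.186]
tool_rot: [179.4, -0.2, 52.4]
force: [0.8, -0.3, 1.4]
grip_width: 0.0347
grasp_force: 0.0
```

{"op": "servo_tool", "data": {"series": [[[-0.8,0,-0.1,0,0,0,0.4],[-0.8,0,-0.1,0,0,0,0.4],[-0.8,0,-0.1,0,0,0,0.4],[-0.8,0,-0.1,0,0,0,0.4],[-0.8,0,-0.1,0,0,0,0.4],[-0.8,0,-0.1,0,0,0,0.4],[-0.8,0,-0.1,0,0,0,0.4],[-0.8,0,-0.1,0,0,0,0.4],[-0.8,0,-0.1,0,0,0,0.4],[-0.8,0,-0.1,0,0,0,0.4],[-0.8,0,-0.1,0,0,0,0.4]]]}}

```text
time_s: 25.0
tool_pos: [0.3538, -0.2747, 0.2094]
tool_rot: [-180.0, -0.0, 52.6]
force: [-0.8, 1.4, -0.3]
grip_width: 0.0346
grasp_force: 0.0
```

Run:
```python
from h import *
from cell import get_obs
o=get_obs();print(o['tool_pos'],o['time_s'])
snap('pics/a10.png',(205,220,305,320),(330,150,410,230))
```

```text
[ 0.35378426 -0.27466534  0.20937827] 25.0
```

View pics/a10.png

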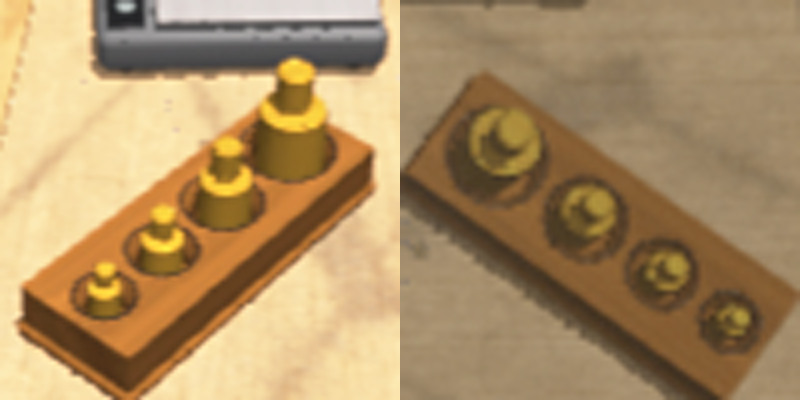

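Run:
```python
from h import *
S=pickle.load(open('side.pkl','rb'));T=pickle.load(open('top.pkl','rb'))
B={500:(.5957,.0402,.092),200:(.5587,-.0082,.074),100:(.5275,-.0495,.062),50:(.4999,-.0853,.054)}
s={500:(296,68),200:(230,146),100:(163,214),50:(105,270)}
t={500:(116,130),200:(196,204),100:(275,262),50:(338,315)}
A=cloud(S);Tc=cloud(T)
for k in B:
    a=np.array(s[k])/4-.4+(205,220);b=np.array(t[k])/5-.4+(330,150)
    i=a.round().astype(int);j=b.round().astype(int)
    print(k,(plane(S,a,B[k][2])[0]-B[k]).round(4)[:2],(plane(T,b,B[k][2])[0]-B[k]).round(4)[:2],'z',A[i[1],i[0],2],Tc[j[1],j[0],2],B[k][2])
```

```text
500 [0.0007 0.0014] [ 0.0004 -0.0002] z 0.09445719963123733 0.09488885865475116 0.092
200 [0.0024 0.0002] [0.0003 0.0028] z 0.07487736929459132 0.0752911302423458 0.074
100 [ 0.     -0.0023] [ 0.0016 -0.0002] z 0.06509280119500072 0.06119885730880603 0.062
50 [ 0.0003 -0.0018] [0.0011 0.0008] z 0.058168430062450094 0.05338832624360057 0.054
```

All four knob tops sit at their seated height and on the bore axes, within measuring error, so I'm handing the job in.

```bash
python3 -c "
from cell import env
print(env.sign_off())"
```

```text
the job is handed in; nothing more can be done
None
```

All four brass check weights are upright and fully down in their own bores, in order of size; I left the scanner, the mug and the look-alikes alone, and handed the job in at about 25 s of the 102 s allowed.

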